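# Refit the filter cover of a welding fume extractor and reset it

## Robot

A 6-joint arm with a two-finger parallel gripper is mounted at the origin on the work surface. World frame = base frame: x ahead of the robot, y to its left, z up, the work surface at z = 0. Lengths are in m, angles in rad, forces in N, time in s.
With the tool pointing down it reaches from about 0.375 to 0.9 m from the base axis. Payload 3.1 kg.
Tool frame: the origin (TCP) lies at the centre of the arm's flange, where the gripper is bolted on; the fingertips stand 173 mm ahead of it and the grasp point (between the pads) lies 155 mm ahead of it (tip_extent is the distance from the TCP to the fingertips, in m); z points along the fingers, y is the direction in which the jaws open and shut (so a half turn about z gives the same grasp; the last joint's range is limited). The gripper opens to 85 mm and grips with 20 to 120 N. Pads are 22 mm wide; open, the fingers measure 114 mm over their backs; the gripper's body (76 mm by 85 mm) begins 54 mm behind the grasp point. The pads swing forward as they close: fully open they stand 13 mm farther back than shut.
Start: joints at [1.024, 0.527, 1.433, -0, 1.181, -0.178], TCP at [0.225, 0.583, 0.405] pointing down, gripper open.
Joint ranges: [-3.08, 3.08], [-0.75, 2.2], [0.22, 2.44], [-1.43, 4.57], [0, 2.65], [-2.85, 2.85]. Speed limits (rad/s): [2.79, 2.79, 3.14, 3.14, 3.14, 3.14].

## Interface

Orientations are given as a unit quaternion [x, y, z, w].
In Python, from station import sense, snapshot, sign_off, tip_extent gives the robot as it stands. The module is installed in compiled form; this text tells all that it offers.
- The arm moves only by the tool servo_tool, never from a script. Its argument "rows" is a list of rows, each a list of 3 entries, a list of its own where there are three numbers: the shift along the tool's x, y, z in mm, then the turn about the tool's z in degrees, then the opening, from -1 (shut) to 1 (fully open), so that 0 is half open. A call has 1 to 8 rows; each row is the pose to reach, as a shift and turn from the pose measured when the call began, along the tool's axes at that moment; what a row does not reach only later rows make up. A row lasts 1/10 s, in which the tool goes at most 50 mm and 8.59 degrees, less where a joint would pass 70% of its speed; a pose out of reach is approached as far as the arm can. A call with a gripper value outside its range is refused whole. The fingers move at their own pace and stop on an object; "force" is the grip in N (left out, the last holds). Time passes only in rows, so rows that repeat a pose let the fingers close. It gives the time, the measured TCP pose, the force and the opening at its end, in the units of the state.
- sense(): the state, without advancing time (a new reading comes with each control period).
- snapshot(name): name is "scene" or "top" or "wrist"; returns a dict with "image" (384x512x3 uint8, blue, green, red), "z_map" (384x512 float32, m along the optical axis (not along the pixel's ray), 0 where there is no reading), "vertical_fov" (degrees; the focal length in pixels is half the picture's height over the tangent of half this angle, whatever the lens; pixels are square), "cx", "cy" (the principal point, pixels), "cam_to_world" (4x4, takes a point from camera to world coordinates). Camera axes: x right, y down, z forward; pixel columns grow to the right and rows downward; lengths in m; the calibration is good to about 2 mm. A picture is of the moment at which its call begins.
- sign_off(): hands the job in, once; it reports no verdict.
The state is a dict: "t": time; "q": joint angles; "qd": joint speeds; "tau": joint torques, N m; "tcp_pos": TCP position; "tool_rot": TCP orientation; "force": force on the tool from outside, world axes, zero at the start; "ft_torque": the same for the moment, N m; "finger_gap": opening from 0.0 (shut) to 1.0 (fully open).
Only numpy, scipy, OpenCV 4.12 (cv2) and the standard library are available. Lean on these libraries where they do the work, as an engineer would, in place of code of your own. Each camera call takes 0.05 s, during which the arm holds its last target. There are 200 camera calls.

## Task

Refit the loose filter cover on the fume extractor: tilt it, hook its tongue under the steel strip at the low end of the sloping bay, then swing the other end down until the cover lies fully home in the bay, and let go of it. Then press the square key beside the bay until it gives all the way, to reset the filter alarm, and release it. Leave the other things on the bench where they are.

Things in the scene. Friction and masses are not known exactly. Their poses are not given: they have to be found in the camera images.
- cover_grip (a point): The loose filter cover; point = centre of its black upright grip rib (14 mm thick in x, 60 long in y, standing 35 above the slab). Aluminium slab 110 x 110 x 12 mm, about 0.3 kg, lying underside down on the bench at the start. z: out of its top. From this point the slab's top is 17 mm below, its underside 29 below, its plain far edge at x = +55. The tongue sticks out of the -x edge.
- tongue_tip (a point): Middle of the tip edge of the cover's tongue, on the underside: 77 mm to -x of the rib's centre and 29 mm below it. Axes as the cover's. The tongue is 70 mm wide (y), 22 long (x), 4 thick, level with the underside, making the cover 132 mm long in all.
- extractor: Fume extractor, a fixed grey wedge-shaped case about 240 (x) x 210 (y) mm, rising from 60 mm at its low end (towards the robot) to about 110 mm. Origin: centre of its underside; z up. Its sloping top holds the filter bay, and beside it, on the -y side, the control panel with the key.
- bay: Filter bay, an open recess in the sloping top. x up the slope (15 degrees above level), y across, z square out of the slope. Origin: on its floor, mid-width, at the closed low end of the tongue slot. 13 mm deep (face around it and panel at z = 13). Main opening x = 19 to 138 mm, 120 wide; tongue slot x = 0 to 19, 84 wide.
- strip (a point): Middle of the inner edge of the fixed steel strip over the tongue slot: underside, at x = 12, z = 13 mm in the bay's axes. The strip is 4 mm thick, 144 wide and covers x = 0 to 12. The opening left, 126 mm, is shorter than the cover (132): the tongue goes in under the strip with the cover's other end raised 10 to 25 degrees from the slope.
- seat (a point): Where the rib's centre lies when the cover is fully home: x = 80, y = 0, z = 29 mm in the bay's axes (play about 3 mm along x, 5 mm along y). The cover then lies flat on the bay's floor, axes along the bay's, tongue tip at x = 0 to 6 under the strip, its top about flush with the face; gravity holds it there. Axes as the bay's.
- key_top (a point): Middle of the surface of the reset key, a flat square grey membrane key 40 x 40 mm on the control panel, at x = 60, y = -101 mm in the bay's axes; its surface stands 4.5 mm above the panel. Axes as the bay's (z out of the panel). It moves only 2 mm, straight into the panel, and springs back.
- key (a joint): How far the key is pushed in, 0 to 0.002 m. Spring 2.5 N/mm: about 5 N at its stop; it registers at 1.5 mm (about 4 N).
- pipe: open steel pipe offcut standing upright, 60 mm diameter, 70 mm high, usually just beyond the cover; bystander; origin at the centre of its underside
- hammer: hammer, 220 mm long, lying on the bench between the robot and the cover; bystander; origin under its middle
- brush: hand brush, 200 mm long, lying on the bench between the robot and the extractor; bystander; origin under its middle
There are look-alikes about, which are no part of the job. Leave any blue or yellow look-alike of the part that bears cover_grip alone.

How it is judged:
By the outcome, as a careful person would: the job done as asked, in the order asked, and still so for the second after the job is handed in, with the robot touching nothing.
It also fails if it takes over 45 s, if anything falls off the work surface, if the arm or the gripper's body presses on something with over 40 N, if the wrist force passes 120 N, or if a joint passes its speed limit or range.

## Working session

There is one attempt and no reset: what is moved stays moved. The work goes in short steps, Python scripts to look and compute and a tool call to move; the robot and the scene stay as the last step left them, time stands still between calls to the robot, and variables do not carry over. Pictures are saved under pics/ and viewed, about 8 in all and at most 12, crops included, and the job is handed in when it is done.

Besides the shell and the picture viewer there is one more tool, called after ">>>" by a JSON object that holds its "name" and its "arguments", one argument or row to a line. servo_tool: Moves the arm, as the interface text tells. Its arguments: {"type":"object","properties":{"rows":{"type":"array"},"force":{"type":"number"}},"required":["rows"]}

```bash
mkdir -p pics
cat > h.py <<'E'
import numpy as np,cv2
from station import sense,snapshot,tip_extent
def cam(n):
    d=snapshot(n);d['f']=d['image'].shape[0]/2/np.tan(np.radians(d['vertical_fov'])/2);return d
def pts(d):
    z=d['z_map'];v,u=np.mgrid[:z.shape[0],:z.shape[1]]
    P=np.stack([(u-d['cx'])/d['f']*z,(v-d['cy'])/d['f']*z,z],-1)
    W=P@d['cam_to_world'][:3,:3].T+d['cam_to_world'][:3,3];W[z==0]=np.nan;return W
def proj(d,p):
    T=np.linalg.inv(d['cam_to_world']);c=T[:3,:3]@np.asarray(p)+T[:3,3];return c[:2]/c[2]*d['f']+[d['cx'],d['cy']]
E
python3 - <<'E'
from h import *
a=cam('scene');b=cam('top')
np.savez('s0.npz',a=pts(a),b=pts(b),ia=a['image'],ib=b['image'])
cv2.imwrite('pics/scene.png',a['image']);cv2.imwrite('pics/top.png',b['image'])
print(a['cam_to_world'],b['cam_to_world'],a['f'],b['f']);s=sense();print(s)
E
```

```text
[[ 0.53919499  0.64232912 -0.54468529  1.09646736]
 [ 0.84204791 -0.39968199  0.36222868 -0.43201797]
 [ 0.01496913 -0.65396301 -0.75637842  0.88487469]
 [ 0.          0.          0.          1.        ]] [[-0.01756514 -0.99091989  0.13330129  0.38206256]
 [-0.9997416   0.01548247 -0.01664433 -0.03574813]
 [ 0.01442936 -0.13355921 -0.99093579  1.24209188]
 [ 0.          0.          0.          1.        ]] 438.4068753074599 413.33838286601616
{'t': 0.1, 'q': array([ 1.02348331e+00,  5.28402461e-01,  1.43377161e+00, -9.76931713e-06,
        1.18140779e+00, -1.78520141e-01]), 'qd': array([-0.00106504, -0.00095046, -0.00130163, -0.00020484,  0.00074267,
        0.0007957 ]), 'tau': array([-4.48585024e-04, -4.43308318e+01, -1.78586072e+01, -1.68141401e-04,
        3.91130467e-03, -2.98999183e-06]), 'tcp_pos': array([0.22512985, 0.58271757, 0.40381397]), 'tool_rot': array([ 1.83351319e-01,  9.83046949e-01, -9.31421635e-04, -3.48862746e-04]), 'force': array([ 0.43238112,  0.08979051, -0.32309453]), 'ft_torque': array([-0.01151211,  0.0260271 , -0.02942079]), 'finger_gap': 1.0038868693015013}
```

View pics/scene.png

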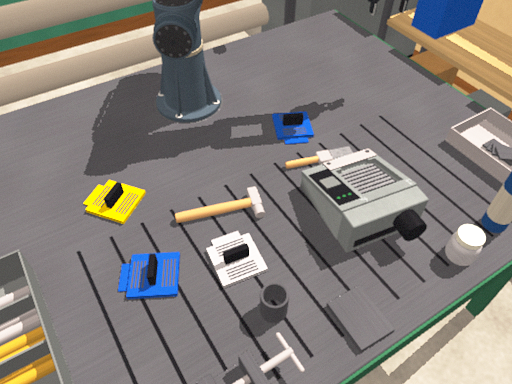

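View pics/top.png

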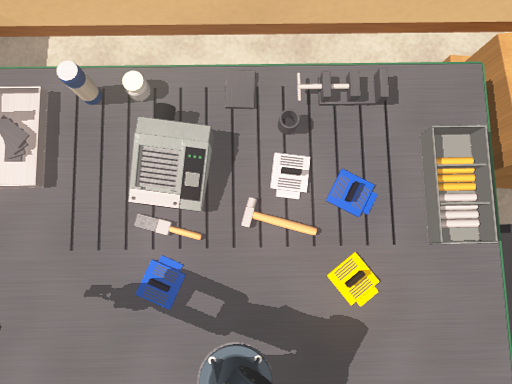

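The cover is the white/aluminium slab at top (291,175), scene (237,257). The blue ones at top (351,192) and (161,281) and the yellow one at (354,278) are look-alikes. The extractor is at top (170,165), with the key near (190,180).

Run:
```python
from h import *
d=np.load('s0.npz')
a=cv2.resize(d['ib'][110:215,120:325],None,fx=3.8,fy=3.8,interpolation=cv2.INTER_CUBIC)
cv2.imwrite('pics/crop.png',a)
W=d['b']; I=d['ib'].astype(int)
# slab
m=np.zeros(W.shape[:2],bool);m[145:205,262:320]=True
hsv=cv2.cvtColor(d['ib'],cv2.COLOR_BGR2HSV)
s=m&(W[...,2]>0.006)&(W[...,2]<.022)&(hsv[...,2]>120)
p=W[s];print('slab',s.sum(),p.mean(0),cv2.minAreaRect((p[:,:2]*1000).astype(np.float32)), np.percentile(p[:,2],[5,50,95]))
r=m&(W[...,2]>0.036)
p=W[r];print('rib',r.sum(),p.mean(0),cv2.minAreaRect((p[:,:2]*1000).astype(np.float32)),np.percentile(p[:,2],[5,50,95]))
for n,sl in (('key',(180,190)),('disp',(157,195)),('face',(200,190)),('floor',(165,160)),('faceTop',(125,170)),('strip',(195,155))): print(n,W[sl])
v,u=np.mgrid[:384,:512]
e=(u>115)&(u<222)&(v>105)&(v<218)&(W[...,2]>.05)
p=W[e];print('ext',cv2.minAreaRect((p[:,:2]*1000).astype(np.float32)))
```

```text
slab 1211 [ 0.60115167 -0.17527415  0.01191637] ((588.4616088867188, -185.92608642578125), (162.29905700683594, 166.75245666503906), 1.9668865203857422) [0.00748526 0.01193424 0.01609322]
rib 107 [ 0.60345903 -0.1754849   0.04642379] ((604.0435791015625, -175.44241333007812), (56.94314956665039, 14.181228637695312), 82.52325439453125) [0.03950661 0.04701478 0.05064834]
key [0.57289183 0.11749372 0.08343731]
disp [0.63624837 0.10180078 0.09669243]
face [0.51812391 0.11995027 0.06391914]
floor [0.61952881 0.20488101 0.07295388]
faceTop [0.72670385 0.17077611 0.10866115]
strip [0.53388533 0.21957724 0.06577205]
ext ((646.0696411132812, 173.28822326660156), (211.1320343017578, 291.3477783203125), 81.30998992919922)
```

View pics/crop.png

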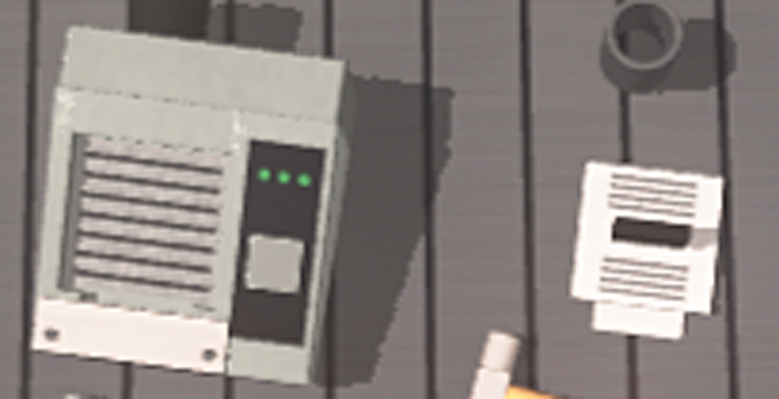

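The crop confirms it: the white cover's tongue points at the robot and its rib runs along world y. The bay is on the left of the extractor with the strip at its low end, and the key is at crop (273,263). Next I'll move over the extractor for a closer look.

>>> {"name": "servo_tool", "arguments": {
  "rows": [
    [[-40, -21, 0], -2, 1],
    [[-80, -42, 0], -4, 1],
    [[-120, -63, 0], -6, 1],
    [[-160, -85, 0], -8, 1],
    [[-200, -106, 0], -10, 1],
    [[-240, -127, 0], -12, 1],
    [[-280, -148, 0], -14, 1],
    [[-320, -170, 0], -14, 1]
  ]
}}

```text
t: 0.9
tcp_pos: [0.4632, 0.3072, 0.4037]
tool_rot: [0.062, 0.998, -0.001, -0.001]
force: [-0.3, 0.4, 0.3]
finger_gap: 0.996
```

```bash
cat >> h.py <<'E'
from scipy.spatial.transform import Rotation as R
def tool_delta(target_tcp, yaw_y_deg=None):
    "shift in tool mm and turn deg so tool y points at world angle yaw_y"
    s=sense();M=R.from_quat(s['tool_rot']).as_matrix()
    sh=M.T@(np.asarray(target_tcp)-s['tcp_pos'])*1000
    ay=np.degrees(np.arctan2(M[1,1],M[0,1]))
    t=None if yaw_y_deg is None else -(yaw_y_deg-ay)
    return sh.round(1),t,ay
E
python3 - <<'E'
from h import *
s=sense();print(s['t'],s['tcp_pos'],tool_delta([.56,.16,.40],81.8))
d=cam('wrist');M=R.from_quat(s['tool_rot']).as_matrix()
print(M.T@(d['cam_to_world'][:3,3]-s['tcp_pos']),M.T@d['cam_to_world'][:3,:3],d['f'])
E
```

```text
0.9 [0.46319952 0.30722383 0.40374168] (array([-114.3, -134.1,    3.9]), np.float64(1.103112190663694), np.float64(82.90311219066369))
[ 0.07966515 -0.0009793   0.03011927] [[-3.56934975e-04 -9.48917332e-01 -3.15524595e-01]
 [ 9.99999887e-01 -4.37808495e-04  1.85434466e-04]
 [-3.14101326e-04 -3.15524493e-01  9.48917381e-01]] 272.3334904306144
```

>>> {"name": "servo_tool", "arguments": {
  "rows": [
    [[-32, -34, 0], 0, 1],
    [[-64, -68, 0], 0, 1],
    [[-96, -102, 0], 1, 1],
    [[-125, -134, 0], 1, 1],
    [[-125, -134, 0], 1, 1],
    [[-125, -134, 0], 1, 1]
  ]
}}

```text
t: 1.55
tcp_pos: [0.5748, 0.1531, 0.4044]
tool_rot: [0.074, 0.997, -0.003, 0.001]
force: [-1.3, -0.1, -0.1]
finger_gap: 0.998
```

Run:
```python
from h import *
s=sense();print(s['t'],s['tcp_pos'],s['qd'].max())
d=cam('wrist');W=pts(d);np.savez('w1.npz',W=W,I=d['image'],T=d['cam_to_world'],f=d['f'],c=[d['cx'],d['cy']])
cv2.imwrite('pics/w1.png',d['image'])
```

```text
1.55 [0.57482881 0.15311867 0.40442621] 0.04163261226888047
```

View pics/w1.png

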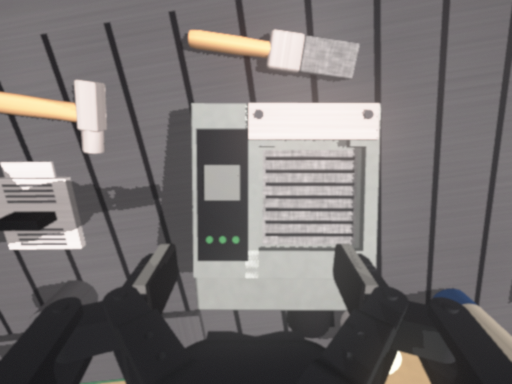

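The wrist view shows the strip at pixels (247-380, 103-139), the bay opening below it, the key at about (222,182), and the panel at (197-247, 129-262).

Run:
```python
from h import *
d=np.load('w1.npz');W=d['W'];I=d['I'];g=cv2.cvtColor(I,cv2.COLOR_BGR2GRAY);hsv=cv2.cvtColor(I,cv2.COLOR_BGR2HSV)
def fit(m):
    p=W[m];p=p[~np.isnan(p[:,0])];
    for _ in range(4):
        c=p.mean(0);n=np.linalg.svd(p-c,full_matrices=False)[2][2];n*=np.sign(n[2]);r=(p-c)@n;p=p[abs(r)<2.5*max(r.std(),.0005)]
    return c,n,r.std()
reg=np.zeros(g.shape,bool)
# panel black region
pm=reg.copy();pm[130:262,198:246]=True;pm&=g<70
c,n,sd=fit(pm);print('panel',c,n,sd,np.degrees(np.arccos(n[2])),'yaw of x',np.degrees(np.arctan2(-n[1],-n[0])))
sm=reg.copy();sm[106:136,252:376]=True;cs,ns,ss=fit(sm);print('strip plane offset from panel(exp 4)',(cs-c)@n*1000,ss)
km=reg.copy();km[168:197,208:236]=True;ck,nk,sk=fit(km);print('key offset',(ck-c)@n*1000)
fm=reg.copy();fm[250:262,290:340]=True;cf,nf,sf=fit(fm);print('face top? off',(cf-c)@n*1000)
bm=reg.copy();bm[155:240,270:345]=True;print('bay floor off',np.nanpercentile((W[bm]-c)@n*1000,[5,50,95]))
def ray(u,v,c0,off):
    T=d['T'];r=T[:3,:3]@np.array([(u-d['c'][0])/d['f'],(v-d['c'][1])/d['f'],1]);o=T[:3,3];q=c0+off*n;return o+r*((q-o)@n)/(r@n)
# contours: key
L,cnt,st,cen=cv2.connectedComponentsWithStats(((g>100)).astype(np.uint8))
k=cv2.findContours((reg|(g>90)).astype(np.uint8)[130:230,199:245].copy(),cv2.RETR_EXTERNAL,cv2.CHAIN_APPROX_NONE)[0]
k=max(k,key=cv2.contourArea)+[199,130];rc=cv2.minAreaRect(k);print('key px',rc)
box=np.array([ray(u,v,c,.0045) for u,v in cv2.boxPoints(rc)]);print('key ctr',ray(*rc[0],c,.0045),[np.linalg.norm(box[i]-box[i-1])*1000 for i in range(4)])
# strip bright mask
print('row profile col 312',g[96:150,312]);print('col profile row 120',g[120,240:256],g[120,370:390])
for u in (260,290,312,340,370):
    dv=np.diff(g[125:150,u].astype(int));print(u,125+dv.argmin(),dv.min(),end='; ')
print('\nside cols at rows',[ (v,245+np.abs(np.diff(g[v,238:256].astype(int))).argmax()-7,368+np.abs(np.diff(g[v,368:392].astype(int))).argmax()) for v in (108,115,122,130)])
print('bay row200',g[200,245:275],g[200,345:385]);print('bay col 312 bottom',g[235:262,312])
print('depth off row200',((W[200,245:275]-c)@n*1000).round(0),((W[200,345:385]-c)@n*1000).round(0))
print('col312',((W[130:150,312]-c)@n*1000).round(0),((W[235:270,312]-c)@n*1000).round(0))
```

```text
panel [0.6008047  0.10307917 0.08639446] [-0.25672638  0.0391672   0.96569017] 0.0006660268979325172 15.05208089994239 yaw of x -8.674384933361754
strip plane offset from panel(exp 4) 3.3004218809109984 0.0006923171054126844
key offset 3.6107883023410197
face top? off 20.743030641826614
bay floor off [-14.23911234 -13.03241828 -11.79090798]
key px ((222.0, 182.0), (36.0, 36.0), 90.0)
key ctr [0.57528057 0.11346131 0.08384772] [np.float64(40.00799614300499), np.float64(39.86677103662408), np.float64(39.98531160552432), np.float64(40.1889345724242)]
row profile col 312 [101 104 104 105 107 116 157 221 240 244 244 244 243 243 244 245 245 244
 243 243 244 244 244 244 244 245 245 244 244 243 243 243 244 244 245 245
 245 246 246 246 245 243 236 205 182 196 205 206 206 205 205 204 204 203]
col profile row 120 [202 202 201 200 199 198 190 183 213 237 242 242 242 242 242 242] [239 239 241 241 241 241 240 239 230 206 161 129 130 132 132 130 130 130
 130 128]
260 138 -26; 290 138 -31; 312 138 -31; 340 139 -43; 370 138 -30; 
side cols at rows [(108, np.int64(247), np.int64(380)), (115, np.int64(
[... 487 characters left out ...]
196 196 197 196 196 195 194 194 194]
depth off row200 [ -1.   1.  -1.  -1.  -2.  -1.  -2.  -0.  -1.  -1.  -1.  -0.  -1. -14.
 -12. -14. -14. -13. -14. -14. -13. -12. -13. -13. -13. -14. -13. -14.
 -14. -12.] [-12. -14. -13. -14. -14. -13. -12. -13. -13. -13. -12. -14. -13. -13.
 -14. -12.  -9.  -7.  -1.  -1.  -1.  -1.  -0.  -1.  -0.  -0.  -1.  -2.
  -2.  -1.  -0.  -1. -88. -89. -88. -88. -89. -89. -89. -89.]
col312 [  3.  nan   4.   4.   3.   4.   2.   3.   4.   1. -13. -13. -13. -14.
 -14. -12. -14. -14. -11. -15.] [-14. -13. -12. -13. -13. -14. -14. -14. -13. -12. -14. -14. -13.  -9.
  -5.  -3.  -0.  -0.  -1.  -0.  -0.  -0.  -1.  -1.  -1.  -1.  -0.  -1.
  -1.  -0.  -1.  -1.  -0.  -2.  -2.]
```

```bash
cat >> h.py <<'E'
BR=(R.from_euler('z',-8.6,degrees=True)*R.from_euler('y',-15,degrees=True)).as_matrix()
KEY=np.array([0.57528,0.11346,0.08385]); BO=KEY-BR@np.array([.060,-.101,.0175])
bay=lambda p:BO+BR@(np.asarray(p)/1000)
inbay=lambda w:BR.T@(np.asarray(w)-BO)*1000
E
python3 - <<'E'
from h import *
d=np.load('w1.npz');n=BR[:,2]
def ray(u,v,z):
    T=d['T'];r=T[:3,:3]@np.array([(u-d['c'][0])/d['f'],(v-d['c'][1])/d['f'],1]);o=T[:3,3];q=bay([0,0,z]);return inbay(o+r*((q-o)@n)/(r@n)).round(1)
print('BO',BO,'seat',bay([80,0,29]))
for nm,u,v,z in (('strip L inner',247.5,138.5,17),('strip R inner',379.7,138.5,17),('strip mid outer',312,102.5,17),('open L',258,200,13),('open R',363.5,200,13),('open high',312,250,13)): print(nm,ray(u,v,z))
c=[.603,-.175]; ay=tool_delta([.6,-.15,.38],82.5);print(ay)
E
```

```text
BO [0.53755756 0.2213135  0.05141716] seat [0.60654142 0.21088067 0.10013453]
strip L inner [ 12.  -72.7  17. ]
strip R inner [11.8 72.7 17. ]
strip mid outer [-27.   -2.3  17. ]
open L [ 80.4 -60.9  13. ]
open R [80.1 58.3 13. ]
open high [137.6   1.   13. ]
(array([ -70. , -296.9,   26.1]), np.float64(-0.9091274861670371), np.float64(81.59087251383296))
```

The bay frame agrees with the strip and opening to about 1–2 mm. Moving on to the cover.

>>> {"name": "servo_tool", "arguments": {
  "rows": [
    [[-7, -42, 0], 0, 1],
    [[-14, -84, 4], 0, 1],
    [[-21, -126, 8], 0, 1],
    [[-28, -168, 12], -1, 1],
    [[-35, -210, 16], -1, 1],
    [[-42, -252, 20], -1, 1],
    [[-56, -294, 20], -1, 1],
    [[-56, -313, 20], -1, 1]
  ]
}}

```text
t: 2.4
tcp_pos: [0.5845, -0.1654, 0.3861]
tool_rot: [0.065, 0.998, -0.003, 0.002]
force: [0.6, 0.7, 0.6]
finger_gap: 1.001
```

>>> {"name": "servo_tool", "arguments": {
  "rows": [
    [[0, 0, 0], 0, 1],
    [[0, 0, 0], 0, 1]
  ]
}}

```text
t: 2.6
tcp_pos: [0.5843, -0.1638, 0.3859]
tool_rot: [0.064, 0.998, -0.003, 0.001]
force: [0.5, 0.2, 0.1]
finger_gap: 1.003
```

Run:
```python
from h import *
s=sense();print(s['t'],s['tcp_pos'],tool_delta([0,0,0],82)[2])
d=cam('wrist');W=pts(d);I=d['image'];cv2.imwrite('pics/w2.png',I)
np.savez('w2.npz',W=W,I=I,T=d['cam_to_world'],f=d['f'],c=[d['cx'],d['cy']])
g=cv2.cvtColor(I,cv2.COLOR_BGR2GRAY)
near=(abs(W[...,0]-.6)<.1)&(abs(W[...,1]+.175)<.075)
rt=near&(g<70)&(W[...,2]>.043)&(W[...,2]<.051);n,L,st,ce=cv2.connectedComponentsWithStats(rt.astype(np.uint8))
i=1+st[1:,4].argmax();print(st[i]);p=W[L==i];print('ribtop',p.mean(0),cv2.minAreaRect((p[:,:2]*1000).astype(np.float32)))
sl=near&(g>110)&(W[...,2]>.007)&(W[...,2]<.017);n,L,st,ce=cv2.connectedComponentsWithStats(sl.astype(np.uint8))
i=1+st[1:,4].argmax();print(st[i]);p=W[L==i];print('slab',cv2.minAreaRect((p[:,:2]*1000).astype(np.float32)),p[:,2].mean())
```

```text
2.6 [ 0.58426696 -0.16383662  0.38591868] 82.63147376876614Traceback (most recent call last):
  File "<stdin>", line 8, in <module>
ValueError: attempt to get argmax of an empty sequence
```

View pics/w2.png

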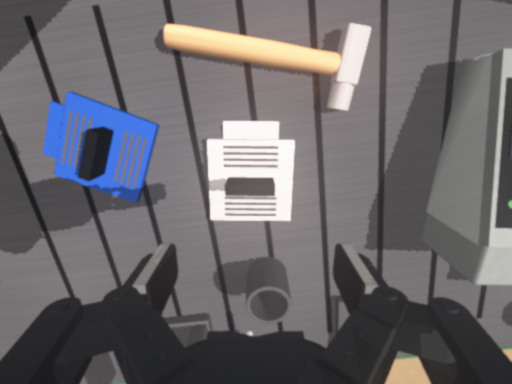

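The view shows the white slab at (207-294,138-221), its tongue at (223-279,121-138), and the rib at about (250,187). The pipe at (268,290) is clear of the slab.

Run:
```python
from h import *
d=np.load('w2.npz');W=d['W'];I=d['I'];g=cv2.cvtColor(I,cv2.COLOR_BGR2GRAY)
def ray(u,v,z):
    T=d['T'];r=T[:3,:3]@np.array([(u-d['c'][0])/d['f'],(v-d['c'][1])/d['f'],1]);o=T[:3,3];return o+r*(z-o[2])/r[2]
m=np.zeros(g.shape,np.uint8);m[110:228,200:300]=(g[110:228,200:300]>150)
m=cv2.morphologyEx(m,cv2.MORPH_CLOSE,np.ones((25,25)));slab=m.copy();slab[:139]=0
k=max(cv2.findContours(slab,0,1)[0],key=cv2.contourArea)
P=np.array([ray(u,v,.012)[:2]*1000 for u,v in k[:,0]],np.float32);print('slab',cv2.minAreaRect(P))
r=np.zeros(g.shape,np.uint8);r[174:200,220:282]=g[174:200,220:282]<60
k=max(cv2.findContours(r,0,1)[0],key=cv2.contourArea);print(cv2.boundingRect(k))
print('W rib px',W[186,235:266:6],W[182:196:2,250]); print('slab z',W[205,215],W[160,215])
P=np.array([ray(u,v,.047)[:2]*1000 for u,v in k[:,0]],np.float32);print('rib',cv2.minAreaRect(P))
rt=(r>0)&(abs(W[...,2]-.047)<.004);p=W[rt];print(rt.sum(),p.mean(0),cv2.minAreaRect((p[:,:2]*1000).astype(np.float32)))
```

```text
slab ((605.1558227539062, -175.05657958984375), (112.78770446777344, 112.1522445678711), 82.64453887939453)Traceback (most recent call last):
  File "<stdin>", line 10, in <module>
ValueError: max() iterable argument is empty
```

>>> {"name": "servo_tool", "arguments": {
  "rows": [
    [[-10, -5, 40], 0, 1],
    [[-21, -9, 80], 0, 1],
    [[-21, -9, 120], 0, 1],
    [[-21, -9, 155], 0, 1],
    [[-21, -9, 180], 0, 1],
    [[-21, -9, 197], 0, 1],
    [[-21, -9, 197], 0, 1],
    [[-21, -9, 197], 0, 1]
  ],
  "force": 30
}}

```text
t: 3.45
tcp_pos: [0.6048, -0.1751, 0.1898]
tool_rot: [0.063, 0.998, -0.003, 0.002]
force: [-0.2, -0.3, 0.2]
finger_gap: 1.002
```

Run:
```python
from h import *
s=sense();print(s['t'],s['tcp_pos'],s['force'],tool_delta([.6045,-.175,.189],82.6))
```

```text
3.45 [ 0.60483826 -0.17506772  0.18975648] [-0.16490621 -0.26869314  0.24333634] (array([0.3, 0. , 0.8]), np.float64(0.162951203597828), np.float64(82.76295120359782))
```

>>> {"name": "servo_tool", "arguments": {
  "rows": [
    [[0, 0, 0], 0, 0.3],
    [[0, 0, 0], 0, 0.2],
    [[0, 0, 0], 0, -1],
    [[0, 0, 0], 0, -1],
    [[0, 0, 0], 0, -1],
    [[0, 0, 0], 0, -1],
    [[0, 0, -10], 0, -1],
    [[0, 0, -20], 0, -1]
  ],
  "force": 30
}}

```text
t: 4.25
tcp_pos: [0.6044, -0.1749, 0.2101]
tool_rot: [0.063, 0.998, -0.003, 0.001]
force: [0.4, 0.3, -3.3]
finger_gap: 0.695
```

The cover is held by its rib ends with about 3 N of extra load, so it can pivot about the jaw axis. The tool can't tilt. My plan is to land the far edge on the face above the bay and press, so the tongue end drops behind the strip. Then I slide it down-slope under the strip and lower.

>>> {"name": "servo_tool", "arguments": {
  "rows": [
    [[0, 0, -50], 0, -1],
    [[0, 0, -100], 0, -1],
    [[0, 0, -140], 1, -1],
    [[0, 0, -150], 1, -1],
    [[0, 0, -150], 1, -1]
  ]
}}

```text
t: 4.75
tcp_pos: [0.6042, -0.1743, 0.3623]
tool_rot: [0.072, 0.997, -0.003, 0.003]
force: [0.6, -0.5, -3.7]
finger_gap: 0.697
```

```bash
cat >> h.py <<'E'
def tcpP(x,z,y=0): return bay([x,y,z])+[0,0,.1548]
E
python3 - <<'E'
from h import *
s=sense();print(s['t'],s['tcp_pos'],s['force'],s['finger_gap'])
t=tcpP(104,61);print(t,tool_delta(t+[0,0,.075],81.4),tool_delta(t,81.4)[0])
d=cam('wrist');cv2.imwrite('pics/w3.png',d['image'])
E
```

```text
4.75 [ 0.60419733 -0.17427376  0.36228501] [ 0.611445   -0.54801671 -3.67399471] 0.6972301078918475
[0.6212739  0.2086526  0.29205581] (array([ 37.9, 381.4,  -7.4]), np.float64(0.3687926214669375), np.float64(81.76879262146694)) [ 38.4 381.9  67.6]
```

View pics/w3.png

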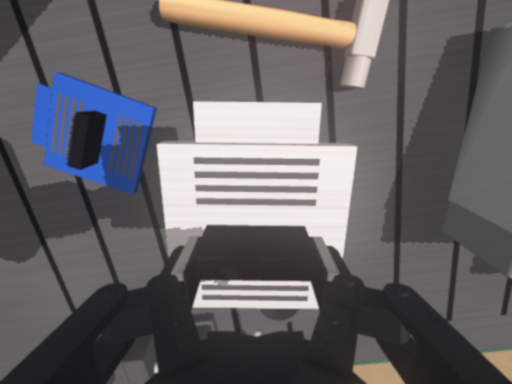

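The cover hangs level and centred in the jaws. Carrying it over the bay.

>>> {"name": "servo_tool", "arguments": {
  "rows": [
    [[4, 35, -7], 0, -1],
    [[8, 80, -10], 0, -1],
    [[12, 125, -10], 0, -1],
    [[17, 170, -10], 0, -1],
    [[22, 215, -10], 0, -1],
    [[26, 260, -10], 0, -1],
    [[30, 305, -10], 0, -1],
    [[34, 345, -7], 0, -1]
  ]
}}

```text
t: 5.6
tcp_pos: [0.6183, 0.1744, 0.3616]
tool_rot: [0.071, 0.997, -0.003, -0.002]
force: [1.5, 0.6, -2.5]
finger_gap: 0.693
```

>>> {"name": "servo_tool", "arguments": {
  "rows": [
    [[3, 20, 0], 0, -1],
    [[4, 35, 0], 0, -1],
    [[4, 36, 0], 0, -1],
    [[4, 36, 0], 0, -1],
    [[4, 36, 0], 0, -1]
  ]
}}

```text
t: 6.1
tcp_pos: [0.6197, 0.2091, 0.361]
tool_rot: [0.072, 0.997, -0.003, -0.003]
force: [0.2, 0.1, -3.9]
finger_gap: 0.694
```

Run:
```python
from h import *
s=sense();print(s['t'],s['tcp_pos'],s['force'],s['finger_gap'])
for P in ((104,61),(103,60),(93,48),(89.4,41),(85,41),(75,43),(80,35)): print(P,tool_delta(tcpP(*P),81.4))
d=cam('wrist');W=pts(d)
m=np.zeros(W.shape[:2],bool);m[150:210,175:340]=True
g=cv2.cvtColor(d['image'],cv2.COLOR_BGR2GRAY);p=W[m&(g>120)];p=p[~np.isnan(p[:,0])]
c=np.median(p,0);p=p[abs(p[:,2]-c[2])<.02];c=p.mean(0);n=np.linalg.svd(p-c,full_matrices=False)[2][2];n*=np.sign(n[2]);print('slab n',n,'ang',np.degrees(np.arctan2(-n[0],n[2])),c, 'height TCP-slabtop',s['tcp_pos'][2]-(c[2]))
tm=np.zeros(W.shape[:2],bool);tm[104:140,200:318]=True;q=W[tm&(g>120)];print('tongue',np.nanmean(q,0),np.nanmean(inbay(0)*0))
```

```text
6.1 [0.61971148 0.20911936 0.36098645] [ 0.20015136  0.12069857 -3.8562567 ] 0.6936009933426063
(104, 61) (array([-2. ,  0.3, 68.9]), np.float64(0.31357565401195586), np.float64(81.71357565401196))
(103, 60) (array([-1.3,  0.3, 70.1]), np.float64(0.31357565401195586), np.float64(81.71357565401196))
(93, 48) (array([ 5.2,  0.4, 84.4]), np.float64(0.31357565401195586), np.float64(81.71357565401196))
(89.4, 41) (array([ 6.8,  0.5, 92.1]), np.float64(0.31357565401195586), np.float64(81.71357565401196))
(85, 41) (array([11.1,  0.5, 93.2]), np.float64(0.31357565401195586), np.float64(81.71357565401196))
(75, 43) (array([21.3,  0.6, 93.9]), np.float64(0.31357565401195586), np.float64(81.71357565401196))
(80, 35) (array([ 14.3,   0.6, 100.3]), np.float64(0.31357565401195586), np.float64(81.71357565401196))
slab n [ 1.08531870e-02 -1.29164368e-04  9.99941094e-01] ang -0.6218540203114806 [0.58174097 0.21363057 0.18230435] height TCP-slabtop 0.17868209933589174
tongue [0.55059916 0.21889268 0.17458736] 0.0
```

>>> {"name": "servo_tool", "arguments": {
  "rows": [
    [[-2, 0, 30], 0, -1],
    [[-2, 0, 55], 0, -1],
    [[-2, 0, 66], 0, -1],
    [[-1, 0, 70], 0, -1],
    [[1, 0, 74], 0, -1],
    [[2, 0, 77], 0, -1],
    [[4, 0, 80], 0, -1],
    [[4, 0, 80], 0, -1]
  ]
}}

```text
t: 6.95
tcp_pos: [0.6152, 0.208, 0.2838]
tool_rot: [0.073, 0.997, -0.004, -0.002]
force: [-5.0, -3.8, 4.6]
finger_gap: 0.692
```

```bash
cat >> h.py <<'E'
def slab(name=None):
    s=sense();d=cam('wrist');W=pts(d);g=cv2.cvtColor(d['image'],cv2.COLOR_BGR2GRAY)
    if name: cv2.imwrite(name,d['image'])
    m=np.zeros(W.shape[:2],bool);m[160:205,185:330]=True;p=W[m&(g>120)];p=p[~np.isnan(p[:,0])]
    for _ in range(4):
        c=p.mean(0);n=np.linalg.svd(p-c,full_matrices=False)[2][2];n*=np.sign(n[2]);r=(p-c)@n;p=p[abs(r)<2.5*max(r.std(),.0008)]
    b=BR.T@n;print('t',s['t'],'tcp',s['tcp_pos'],'F',s['force'].round(1),'gap',s['finger_gap'].round(3),'phi',np.degrees(np.arctan2(-b[0],b[2])).round(1),'roll',np.degrees(b[1]).round(1),'pt in bay',inbay(c).round(1),len(p),r.std())
E
python3 -c "
from h import *
slab()
for P in ((93,48),(89.4,41),(85,41),(75,43),(80,35)): print(P,tool_delta(tcpP(*P),81.4))"
```

```text
Traceback (most recent call last):
  File "h.py", line 30, in slab
    b=BR.T@n;print('t',s['t'],'tcp',s['tcp_pos'],'F',s['force'].round(1),'gap',s['finger_gap'].round(3),'phi',np.degrees(np.arctan2(-b[0],b[2])).round(1),'roll',np.degrees(b[1]).round(1),'pt in bay',inbay(c).round(1),len(p),r.std())
                                                                               ^^^^^^^^^^^^^^^^^^^^^
AttributeError: 'float' object has no attribute 'round'
```

```bash
sed -i "s/s\['finger_gap'\].round(3)/round(float(s['finger_gap']),3)/" h.py
python3 -c "
from h import *
slab('pics/w4.png')
for P in ((93,48),(89.4,41),(85,41),(75,43),(80,35)): print(P,tool_delta(tcpP(*P),81.4))"
```

```text
t 7.0 tcp [0.61522056 0.20794615 0.28382801] F [-4.6 -5.3  4. ] gap 0.698 phi -7.5 roll 0.2 pt in bay [54.7 -3.2 36.1] 6477 0.0006342495442321402
(93, 48) (array([1.4, 1.7, 7.1]), np.float64(0.27387694612266955), np.float64(81.67387694612268))
(89.4, 41) (array([ 3. ,  1.7, 14.8]), np.float64(0.27387694612266955), np.float64(81.67387694612268))
(85, 41) (array([ 7.2,  1.8, 16. ]), np.float64(0.27387694612266955), np.float64(81.67387694612268))
(75, 43) (array([17.4,  1.8, 16.7]), np.float64(0.27387694612266955), np.float64(81.67387694612268))
(80, 35) (array([10.5,  1.8, 23.1]), np.float64(0.27387694612266955), np.float64(81.67387694612268))
```

View pics/w4.png

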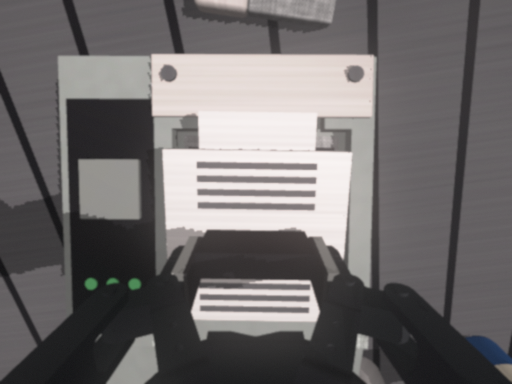

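It is pivoting as planned (7 images viewed): φ has gone from −15° to −7.5° and the tongue sits just behind the strip edge. Pressing on.

>>> {"name": "servo_tool", "arguments": {
  "rows": [
    [[1, 1, 3], 0, -1],
    [[1, 1, 7], 0, -1],
    [[2, 1, 11], 0, -1],
    [[3, 1, 15], 0, -1],
    [[3, 1, 15], 0, -1]
  ]
}}

```text
t: 7.55
tcp_pos: [0.6125, 0.2084, 0.2773]
tool_rot: [0.073, 0.997, -0.005, -0.0]
force: [-13.6, -6.9, 34.5]
finger_gap: 0.696
```

```bash
python3 -c "
from h import *
slab('pics/w5.png')
for P in ((89.4,41),(85,41),(75,43),(80,35)): print(P,tool_delta(tcpP(*P),81.4))"
```

```text
t 7.55 tcp [0.61247192 0.2083575  0.27729969] F [-13.6  -6.9  34.5] gap 0.696 phi -1.6 roll 0.0 pt in bay [51.  -3.3 26.9] 6485 0.0006435758477491044
(89.4, 41) (array([0.3, 1.7, 8.3]), np.float64(0.2764481914188224), np.float64(81.67644819141883))
(85, 41) (array([4.5, 1.7, 9.5]), np.float64(0.2764481914188224), np.float64(81.67644819141883))
(75, 43) (array([14.7,  1.8, 10.1]), np.float64(0.2764481914188224), np.float64(81.67644819141883))
(80, 35) (array([ 7.8,  1.8, 16.6]), np.float64(0.2764481914188224), np.float64(81.67644819141883))
```

Force is 34 N and the swing stopped at φ −1.6°, so something is caught, either the tongue on the strip or a side. Checking.

Run:
```python
from h import *
d=cam('wrist');W=pts(d);I=d['image'];g=cv2.cvtColor(I,cv2.COLOR_BGR2GRAY)
B=(W-BO)@BR*1000
for v in (125,132,140): print('row',v,[(u,B[v,u].round(0).tolist()) for u in range(150,380,10)][0:24:1] if v==125 else '')
u=258
for v in range(84,170,3): print(v,B[v,u].round(1),g[v,u])
for v in (170,200): print(v,[ (u,B[v,u].round(0).astype(int).tolist()) for u in list(range(140,176,3))+list(range(340,380,3))])
cv2.imwrite('pics/w6.png',cv2.resize(I[40:240,130:400],None,fx=2.9,fy=2.9,interpolation=cv2.INTER_CUBIC))
```

```text
row 125 [(150, [15.0, -73.0, 13.0]), (160, [15.0, -66.0, 13.0]), (170, [15.0, -60.0, 12.0]), (180, [15.0, -53.0, 13.0]), (190, [15.0, -47.0, 13.0]), (200, [16.0, -39.0, 20.0]), (210, [16.0, -33.0, 19.0]), (220, [16.0, -27.0, 19.0]), (230, [16.0, -20.0, 20.0]), (240, [16.0, -14.0, 20.0]), (250, [16.0, -8.0, 20.0]), (260, [16.0, -2.0, 20.0]), (270, [16.0, 4.0, 19.0]), (280, [16.0, 11.0, 20.0]), (290, [16.0, 17.0, 19.0]), (300, [16.0, 23.0, 21.0]), (310, [16.0, 29.0, 20.0]), (320, [12.0, 40.0, -2.0]), (330, [14.0, 44.0, 11.0]), (340, [15.0, 49.0, 14.0]), (350, [14.0, 56.0, 12.0]), (360, [14.0, 63.0, 11.0]), (370, [14.0, 69.0, 12.0])]
row 132 
row 140 
84 [-10.   -3.1  16.4] 219
87 [-8.2 -3.1 16. ] 220
90 [-6.1 -3.1 17.1] 221
93 [-4.6 -3.1 15.9] 219
96 [-2.8 -3.1 15.7] 217
99 [-1.1 -3.1 15.3] 219
102 [ 1.1 -3.1 16.6] 222
105 [ 2.7 -3.1 15.7] 223
108 [ 4.5 -3.  15.5] 221
111 [ 6.7 -3.  16.7] 226
114 [ 8.4 -3.  16. ] 223
117 [10.3 -3.  16.1] 219
120 [12.7 -3.  19.1] 238
123 [14.9 -3.  20.6] 240
126 [16.7 -3.  20.6] 241
129 [18.4 -3.  20.3] 242
132 [20.2 -2.9 19.7] 240
135 [22.  -2.9 19.5] 
[... 708 characters left out ...]
 12]), (364, [43, 66, 12]), (367, [43, 68, 12]), (370, [43, 70, 13]), (373, [43, 72, 12]), (376, [43, 74, 12]), (379, [41, 109, -62])]
200 [(140, [64, -80, 13]), (143, [64, -78, 13]), (146, [64, -76, 13]), (149, [63, -73, 14]), (152, [64, -72, 13]), (155, [64, -71, 12]), (158, [64, -68, 12]), (161, [64, -66, 12]), (164, [64, -64, 12]), (167, [62, -58, 26]), (170, [62, -56, 26]), (173, [62, -54, 26]), (340, [61, 46, 28]), (343, [61, 48, 27]), (346, [61, 50, 27]), (349, [63, 59, 5]), (352, [63, 59, 13]), (355, [63, 61, 12]), (358, [63, 63, 11]), (361, [63, 65, 12]), (364, [63, 67, 12]), (367, [63, 69, 12]), (370, [63, 71, 11]), (373, [63, 73, 12]), (376, [70, 110, -70]), (379, [70, 114, -71])]
```

View pics/w6.png

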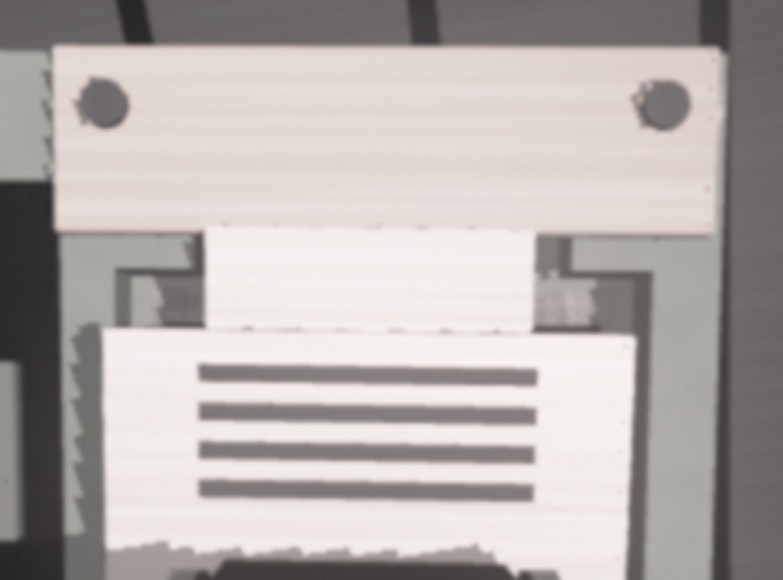

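The tongue tip (bay x ≈ 12) sits on the strip's edge, and the cover is about 3 mm off to −y. I'll relieve it, shift 5 mm up-slope and 3 mm in +y, and press again.

>>> {"name": "servo_tool", "arguments": {
  "rows": [
    [[0, 1, -5], 0, -1],
    [[-5, 3, -8], 0, -1],
    [[-8, 4, -8], 0, -1],
    [[-8, 4, -4], 0, -1],
    [[-7, 4, 0], 0, -1],
    [[-6, 4, 4], 0, -1],
    [[-5, 4, 7], 0, -1],
    [[-5, 4, 7], 0, -1]
  ]
}}

```text
t: 8.45
tcp_pos: [0.6182, 0.2119, 0.2723]
tool_rot: [0.073, 0.997, -0.005, 0.0]
force: [-4.1, -0.7, 13.8]
finger_gap: 0.694
```

```bash
cat >> h.py <<'E'
def edges():
    d=cam('wrist');W=pts(d);B=(W-BO)@BR*1000
    print('col',[(v,B[v,258].round(0).astype(int).tolist()[::2]) for v in range(90,170,5)])
    m=np.nan_to_num(B[180,150:380]);k=m[(m[:,2]>18)];print('slab y range at row180',k[:,1].min().round(1),k[:,1].max().round(1))
    for P in ((89.4,41),(75,43),(80,35)): print(P,tool_delta(tcpP(*P),81.4)[0])
E
python3 -c "
from h import *
slab();edges()"
```

```text
t 8.45 tcp [0.61819083 0.21185075 0.27232773] F [-4.1 -0.7 13.8] gap 0.694 phi 6.9 roll 0.0 pt in bay [55.5  0.7 15.1] 6236 0.0006513879075605973
col [(90, [0, 17]), (95, [2, 15]), (100, [6, 16]), (105, [9, 17]), (110, [11, 15]), (115, [11, -2]), (120, [14, -1]), (125, [17, 0]), (130, [21, 4]), (135, [24, 3]), (140, [28, 5]), (145, [31, 4]), (150, [34, 5]), (155, [38, 4]), (160, [41, 5]), (165, [45, 14])]Traceback (most recent call last):
  File "<string>", line 3, in <module>
    slab();edges()
           ~~~~~^^
  File "h.py", line 34, in edges
    m=np.nan_to_num(B[180,150:380]);k=m[(m[:,2]>18)];print('slab y range at row180',k[:,1].min().round(1),k[:,1].max().round(1))
                                                                                    ~~~~~~~~~~^^
    return umr_minimum(a, axis, None, out, keepdims, initial, where)
ValueError: zero-size array to reduction operation minimum which has no identity
```

The tongue is now in behind the strip (tip x ≈ 20, φ = +6.9°). Sliding it down-slope under the strip.

>>> {"name": "servo_tool", "arguments": {
  "rows": [
    [[3, 0, 0], 0, -1],
    [[6, 0, 1], 0, -1],
    [[9, 0, 2], 0, -1],
    [[12, 0, 3], 0, -1],
    [[14, 0, 4], 0, -1],
    [[14, 0, 4], 0, -1]
  ]
}}

```text
t: 9.15
tcp_pos: [0.6037, 0.2139, 0.2677]
tool_rot: [0.073, 0.997, -0.005, -0.001]
force: [0.0, -0.1, -2.6]
finger_gap: 0.7
```

```bash
sed -i 's/>18)\]/>9)]/;s/row180/180/;s/B\[180,150/B[180,160/' h.py
python3 -c "
from h import *
slab();edges()"
```

```text
t 9.15 tcp [0.60374561 0.21387053 0.26771722] F [ 0.  -0.1 -2.6] gap 0.7 phi 6.2 roll 0.1 pt in bay [39.8  0.5 14.8] 6286 0.0006335075136888783
col [(90, [-16, 15]), (95, [-13, 16]), (100, [-10, 16]), (105, [-7, 17]), (110, [-4, 15]), (115, [-1, 16]), (120, [2, 16]), (125, [5, 16]), (130, [8, 15]), (135, [11, 16]), (140, [12, 3]), (145, [16, 4]), (150, [19, 5]), (155, [22, 4]), (160, [25, 5]), (165, [29, 13])]
slab y range at 180 -61.3 74.1
(89.4, 41) [-9.  -2.6 -1.1]
(75, 43) [ 5.4 -2.5  0.7]
(80, 35) [-1.5 -2.4  7.1]
```

>>> {"name": "servo_tool", "arguments": {
  "rows": [
    [[2, -1, 0.5], 0, -1],
    [[3, -1, 1], 0, -1],
    [[2, -1, 3], 0, -1],
    [[0, -1, 5], 0, -1],
    [[-2, -1, 7], 0, -1],
    [[-3, -1, 8], 0, -1],
    [[-3, -1, 8], 0, -1]
  ]
}}

```text
t: 9.95
tcp_pos: [0.607, 0.2123, 0.2605]
tool_rot: [0.073, 0.997, -0.004, -0.0]
force: [-0.5, -0.1, 5.7]
finger_gap: 0.695
```

```bash
python3 -c "
from h import *
slab('pics/w7.png');edges()"
```

```text
t 9.95 tcp [0.60701554 0.21228985 0.26050368] F [-0.5 -0.1  5.7] gap 0.695 phi 0.2 roll 0.1 pt in bay [40.8 -0.  11.4] 6479 0.000654662257311471
col [(90, [-12, 16]), (95, [-9, 15]), (100, [-6, 16]), (105, [-3, 17]), (110, [-1, 17]), (115, [2, 16]), (120, [5, 16]), (125, [8, 17]), (130, [11, 16]), (135, [12, 4]), (140, [15, 3]), (145, [18, 2]), (150, [21, 2]), (155, [24, 3]), (160, [28, 11]), (165, [31, 12])]
slab y range at 180 -55.6 72.6
(89.4, 41) [-5.8 -1.6 -8.4]
(75, 43) [ 8.6 -1.5 -6.7]
(80, 35) [ 1.7 -1.5 -0.2]
```

The cover lies home (φ 0.2°, slab top at z ≈ 11.4 in the bay against 12 expected). Releasing and backing off.

>>> {"name": "servo_tool", "arguments": {
  "rows": [
    [[0, 0, 0], 0, 1],
    [[0, 0, 0], 0, 1],
    [[0, 0, 0], 0, 1],
    [[0, 0, 0], 0, 1],
    [[0, 0, -20], 0, 1],
    [[0, 0, -60], 0, 1],
    [[10, 0, -100], 0, 1],
    [[10, 0, -130], 0, 1]
  ]
}}

```text
t: 10.85
tcp_pos: [0.5966, 0.2152, 0.3926]
tool_rot: [0.073, 0.997, -0.004, 0.0]
force: [1.0, 0.5, -0.4]
finger_gap: 0.997
```

>>> {"name": "servo_tool", "arguments": {
  "rows": [
    [[0, -40, 0], 0, -1],
    [[0, -80, 0], 0, -1],
    [[0, -100, 0], 0, -1],
    [[0, -100, 0], 0, -1],
    [[0, -100, 0], 0, -1]
  ]
}}

```text
t: 11.35
tcp_pos: [0.5821, 0.116, 0.3934]
tool_rot: [0.073, 0.997, -0.004, 0.0]
force: [0.4, 0.5, -0.9]
finger_gap: 0.142
```

Run:
```python
from h import *
s=sense();print(s['t'],s['tcp_pos'],s['force'],s['finger_gap'])
d=cam('wrist');cv2.imwrite('pics/w8.png',d['image']);W=pts(d);B=(W-BO)@BR*1000
g=cv2.cvtColor(d['image'],cv2.COLOR_BGR2GRAY)
m=(abs(B[...,0]-70)<75)&(abs(B[...,1])<80)&(B[...,2]>-5)&(B[...,2]<22)
def z(x0,x1,y0,y1):
    k=(B[...,0]>x0)&(B[...,0]<x1)&(B[...,1]>y0)&(B[...,1]<y1);q=B[k];return np.nanmedian(q[:,2]).round(1),k.sum()
print('z at slab corners',[z(*r) for r in ((30,45,-50,-35),(30,45,35,50),(115,128,-50,-35),(115,128,35,50))],'key',z(50,70,-110,-92),'gap hi',z(136,138,-20,20))
for off in (20,0,-2): 
    t=bay([60-6,-101,17.5+off])+[0,0,tip_extent() if callable(tip_extent) else tip_extent];print(off,tool_delta(t,81.4))
```

```text
11.35 [0.58213606 0.11602464 0.39338463] [ 0.42440217  0.46018746 -0.91744451] 0.1422442655985583
z at slab corners [(np.float64(11.3), np.int64(196)), (np.float64(11.3), np.int64(197)), (np.float64(11.7), np.int64(239)), (np.float64(11.4), np.int64(158))] key (np.float64(16.6), np.int64(323)) gap hi (np.float64(4.7), np.int64(85))
20 (array([ 17.5,  -3.1, 118.4]), np.float64(0.26780701036506116), np.float64(81.66780701036507))
0 (array([ 12.3,  -3. , 137.7]), np.float64(0.26780701036506116), np.float64(81.66780701036507))
-2 (array([ 11.8,  -3. , 139.6]), np.float64(0.26780701036506116), np.float64(81.66780701036507))
```

View pics/w8.png

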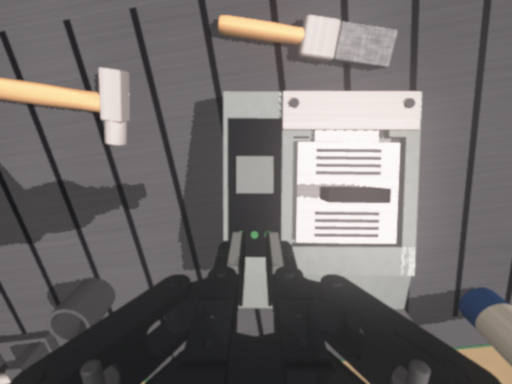

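9 images viewed: the cover is home, all four slab corners are level at z 11.3–11.7, and the tongue is under the strip. Now the key.

>>> {"name": "servo_tool", "arguments": {
  "rows": [
    [[8, -2, 40], 0, -1],
    [[17, -3, 80], 0, -1],
    [[16, -3, 110], 0, -1],
    [[14, -3, 125], 0, -1],
    [[13, -3, 130], 0, -1],
    [[13, -3, 133], 0, -1],
    [[13, -3, 133], 0, -1],
    [[13, -3, 133], 0, -1]
  ]
}}

```text
t: 12.2
tcp_pos: [0.5695, 0.1146, 0.2617]
tool_rot: [0.073, 0.997, -0.004, 0.001]
force: [0.1, -0.6, -0.1]
finger_gap: -0.001
```

>>> {"name": "servo_tool", "arguments": {
  "rows": [
    [[0, 0, 1], 0, -1],
    [[0, 0, 2], 0, -1],
    [[-1, 0, 3], 0, -1],
    [[-1, 0, 3], 0, -1]
  ]
}}

```text
t: 12.6
tcp_pos: [0.5706, 0.1143, 0.2587]
tool_rot: [0.073, 0.997, -0.004, 0.002]
force: [0.0, 0.5, 0.4]
finger_gap: 0.0
```

Not in contact yet, so I'll go deeper in small steps.

>>> {"name": "servo_tool", "arguments": {
  "rows": [
    [[0, 0, 1], 0, -1],
    [[0, 0, 2], 0, -1],
    [[0, 0, 2], 0, -1]
  ]
}}

```text
t: 12.9
tcp_pos: [0.5707, 0.1143, 0.2567]
tool_rot: [0.073, 0.997, -0.004, 0.002]
force: [-0.6, 0.4, 1.6]
finger_gap: -0.001
```

>>> {"name": "servo_tool", "arguments": {
  "rows": [
    [[0, 0, 1], 0, -1],
    [[0, 0, 2], 0, -1],
    [[0, 0, 2], 0, -1]
  ]
}}

```text
t: 13.2
tcp_pos: [0.5709, 0.1143, 0.2551]
tool_rot: [0.073, 0.997, -0.004, 0.002]
force: [0.4, -1.1, 5.3]
finger_gap: 0.002
```

>>> {"name": "servo_tool", "arguments": {
  "rows": [
    [[0, 0, 1], 0, -1],
    [[0, 0, 2], 0, -1],
    [[0, 0, 3], 0, -1],
    [[0, 0, 3], 0, -1]
  ]
}}

```text
t: 13.6
tcp_pos: [0.5709, 0.1143, 0.2546]
tool_rot: [0.073, 0.997, -0.004, 0.003]
force: [-5.0, 0.1, 18.3]
finger_gap: 0.0
```

The force reached 18 N with only 0.5 mm more travel, so the key is at its stop. Releasing and retreating.

>>> {"name": "servo_tool", "arguments": {
  "rows": [
    [[0, 0, -5], 0, -1],
    [[0, 0, -15], 0, -1],
    [[0, 0, -50], 0, -1],
    [[0, 0, -90], 0, -1],
    [[0, 0, -130], 0, -1],
    [[0, -20, -140], 0, -1],
    [[0, -20, -140], 0, -1],
    [[0, -20, -140], 0, -1]
  ]
}}

```text
t: 14.4
tcp_pos: [0.5669, 0.0956, 0.3943]
tool_rot: [0.073, 0.997, -0.004, 0.002]
force: [-0.0, -0.4, -0.6]
finger_gap: 0.0
```

Run:
```python
from h import *
s=sense();print(s['t'],s['tcp_pos'],s['force'])
d=cam('wrist');W=pts(d);B=(W-BO)@BR*1000
def z(x0,x1,y0,y1):
    k=(B[...,0]>x0)&(B[...,0]<x1)&(B[...,1]>y0)&(B[...,1]<y1);return np.nanmedian(B[k][:,2]).round(1)
print('slab',[z(*r) for r in ((30,45,-50,-35),(30,45,35,50),(115,128,-50,-35),(115,128,35,50))],'key',z(50,70,-110,-92),'panel',z(20,32,-110,-92))
a=cam('scene');cv2.imwrite('pics/end.png',a['image'])
```

```text
14.4 [0.56691251 0.09560745 0.39432864] [-0.04013771 -0.41796989 -0.63335264]
slab [np.float64(11.1), np.float64(11.3), np.float64(11.3), np.float64(11.3)] key 16.6 panel 12.9
```

View pics/end.png

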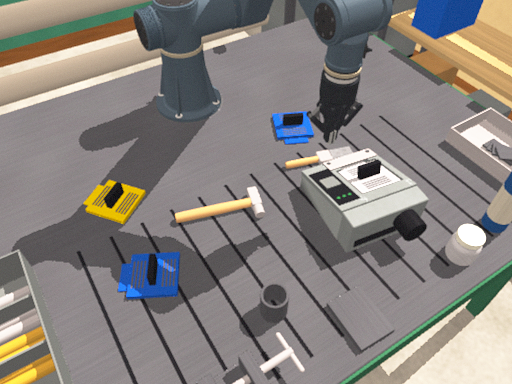

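The scene view shows the cover in the bay at (370,175), the bystanders where they were, and the arm clear. Handing in.

```bash
python3 -c "
from station import sign_off
print(sign_off())"
```

```text
the job is handed in; nothing more can be done
None
```

The filter cover is back in its bay and released, the reset key was pressed to its stop and let go, and the job was handed in at about 14.4 s of the 45 s allowed.

- **Cover:** The tool cannot tilt, so I gripped the rib by its ends and let the cover pivot between the pads. I pressed its far edge on the case to tilt it 6.9° from the slope, slid the tongue under the strip, lowered it and let go. That tilt is below the 10 to 25° you gave, but the tongue still went in.
- **One failed try:** On the first press the tongue tip landed on the strip's edge, with the wrist force reaching about 37 N. I lifted, shifted about 5 mm up the slope and 4 mm sideways, and the second press went in.
- **Key:** It stopped moving at about 18 N. After release its surface was back at its earlier height (16.6 mm in the bay's axes). I could not read the key's travel directly; I judged it from the force and the stop.
- **Last checks:** All four slab corners lie level at 11.1 to 11.3 mm above the bay floor. The expected height is 12 mm, and the other depth readings were also up to about 1 mm low. In the final picture the hammer, brush, pipe and look-alikes look unmoved, and the arm is clear of everything.

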